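# Close the bayonet lid of the glue pot and hold it home

## Task

Close the grey glue pot: set its loose blue lid level on the mouth with the two side pins in the two notches, push it down against the spring, and turn it a quarter turn clockwise (seen from above) to its stop. Finish while still holding the lid by its black handle and pressing it fully down, flush on the rim, so that the seal can take: do not let go at the end. Leave the other things on the table where they are.

Things in the scene. Friction and masses are not known exactly. Their poses are not given: they have to be found in the camera images.
- pot: Grey round glue pot with a blue band, bolted to the table: 90 mm outside diameter, 80 mm high, on a dark foot 116 mm across and 10 mm high. Origin at the centre of its underside, z up. Its mouth is a brass lip 8 mm thick with a bore of 48 mm; below the lip is free space of radius 33 mm, where stops let a pin turn only clockwise from its notch, by 90 to 94 degrees.
- pot_rim (a point): Centre of the pot's mouth at the height of the rim's top, 80 mm above the table; axes as the pot's.
- pot_notch (a point): One of the two notches in the brass lip, at the rim's top, 28 mm from the mouth's centre along the pot's +x; the other lies opposite, along -x. Each is 15 mm wide, reaches out to radius 33 mm and is marked by a red dot on the rim; green dots along +y and -y mark the locked position of the pins.
- follower (a joint): Spring-loaded white disc (43 mm across) inside the pot's mouth: how far it is pushed down, m. At 0 its top is 10 mm below the rim. It pushes up with about 4 N at 0 and 0.5 N more per mm (11 N with the lid flush, which is 0.014).
- lid: Loose blue round lid, 80 mm across, flange 6 mm thick, 0.13 to 0.25 kg. Origin at the centre of the flange's underside, z up. It stands on its plug, origin 24 mm above the table. The plug is 44 mm across, 24 mm deep, bevelled at the foot. Flush means origin at the rim's height. Set in the notches it rests on the follower, origin 14 mm above the rim (19 mm if the pins stand on the lip).
- lid_handle (a point): Middle of the black bar handle on the lid, on the lid's axis, 21 mm above its origin; axes as the lid's. The bar is 50 mm long along x, 14 mm wide along y, and 30 mm high (6 to 36 mm above the lid's origin), with a white line along its top: grip it across its width, from above.
- lid_pin (a point): One of the two pins on the plug, 25 mm from the lid's axis along its +x, 16 mm below its origin; the other is opposite, so a half turn changes nothing. Pins are 10 mm wide, 6 mm high and reach out to radius 31 mm. They pass under the lip, and the lid can turn, only with the lid's origin less than 5 mm above the rim; if let go when turned, the spring lifts it back to 5 mm.
- tape: Bystander, to be left alone: roll of yellow tape lying flat, 60 mm across, 22 mm high. Origin at the centre of its underside.
- brush: Bystander, to be left alone: paint brush lying flat, 190 mm long. Its long axis is its x.
- sanding_block: Bystander, to be left alone: cork sanding block 70 x 45 x 28 mm. Origin at the centre of its underside.
- foam_arc: Bystander, to be left alone: C-shaped off-white foam piece lying flat, about 175 mm across, 35 mm high, open towards its -x. Origin at the centre of its underside.
- paint_jar: Bystander, to be left alone: white jar with red cap, 60 mm across, 70 mm high. Origin at the centre of its underside.
- brush_jar: Bystander, to be left alone: blue ceramic jar 76 mm across, 90 mm high, brushes standing in it up to 180 mm. Origin at the centre of its underside.
- glue_bottle: Bystander, to be left alone: white bottle with orange cap, 52 mm across, 130 mm high. Origin at the centre of its underside.
Things that resemble listed ones, but are neither listed nor needed, are in the scene too. Of the things that look like the lid, take the one that is nearest to the robot's base at the start.

How it is judged:
By the outcome, as a careful person would: the job done as asked, in the order asked, and still so for the second after the job is handed in, while the arm keeps its last pose, push and grip.
It also fails if it takes over 48 s, if anything falls off the work surface, if the arm or the gripper's body presses on something with over 40 N, if the wrist force passes 120 N, or if a joint passes its speed limit or range.

## Robot

A 6-joint arm with a two-finger parallel gripper is mounted at the origin on the work surface. World frame = base frame: x ahead of the robot, y to its left, z up, the work surface at z = 0. Lengths are in m, angles in rad, forces in N, time in s.
With the tool pointing down it reaches from about 0.35 to 0.875 m from the base axis. Payload 4.2 kg.
Tool frame: the origin (TCP) lies at the centre of the arm's flange, where the gripper is bolted on; the fingertips stand arm.tip_reach ahead of it and the grasp point (between the pads) lies 164 mm ahead of it (arm.tip_reach is the distance from the TCP to the fingertips, in m); z points along the fingers, y is the line along which they close (so a half turn about z gives the same grasp; the last joint's range is limited). The gripper opens to 87 mm and grips with 3 to 60 N. Pads are 19 mm wide; open, the fingers measure 117 mm over their backs; the gripper's body (75 mm by 190 mm) begins 51 mm behind the grasp point.
Start: joints at [-0.978, 0.385, 0.008, 0, -1.194, -0.259], TCP at [0.205, -0.59, 0.405] pointing down, gripper open.
Joint ranges: [-3.14, 3.14], [-1.21, 2.06], [-1.07, 1.41], [-3.16, 2.05], [-2.99, -0.16], [-3.1, 3.1]. Speed limits (rad/s): [2.79, 2.79, 3.14, 3.14, 3.14, 3.14].

## Interface

Orientations are given as a 3x3 rotation matrix whose columns are the frame's x, y, z axes.
In Python, from bench import sensors, get_image, arm, trace, spot_point gives the robot as it stands. The module is installed in compiled form; this text tells all that it offers.
- The arm moves only by the shell command python3 -m pendant 'ROWS' [OPENING] [FORCE]. ROWS is a JSON object of lists of equal length, an entry for each row: "travel": the shift along the tool's x, y, z in m, a list of three; "dr": the turn, a rotation vector about the tool's x, y, z in degrees, a list of three. In form: {"travel": [[tx, ty, tz], ...], "dr": [[wx, wy, wz], ...]}. A call has 1 to 5 rows; each row is the pose to reach, as a shift and turn from the pose commanded when the call began, along the tool's axes at that moment; what a row does not reach only later rows make up. A row lasts 1/12 s, in which the tool goes at most 41.7 mm and 7.16 degrees, less where a joint would pass 70% of its speed; a pose out of reach is approached as far as the arm can. A call with a gripper value outside its range is refused whole. OPENING is the closure, from -1 (fully open) to 1 (shut), set as the call begins (- or left out, the last holds). The fingers move at their own pace and stop on an object; FORCE is the grip in N (left out, the last holds). Time passes only in rows, so rows that repeat a pose let the fingers close. It gives the time, the measured TCP pose, the force, the opening and the grip force at its end, in the units of the state.
- sensors.observe(): the state, without advancing time (a new reading comes with each control period).
- get_image(name): name is "side" or "top" or "wrist"; returns a dict with "img" (384x512x3 uint8, red, green, blue), "vfov" (degrees; the focal length in pixels is half the picture's height over the tangent of half this angle, whatever the lens; pixels are square), "cx", "cy" (the principal point, pixels), "position" and "attitude" of the camera in the world. Camera axes: x right, y down, z forward; pixel columns grow to the right and rows downward; lengths in m; the calibration is good to about 2 mm. The wrist camera is an equidistant fisheye: a pixel r from the principal point sees the ray r / f radians off the axis. A picture is of the moment at which its call begins. There is no depth.
- arm.hand_in(): hands the job in; it is judged then, once.
Trained networks look in a picture, given as the dict that the camera call returned (one of the last four; its "shot" number tells which), for a name from the list of things; names that differ only in an ending like _2 or _b are one class to them, and where a whole thing is asked for, a point or a joint stands for the part that bears it (a point fixed in the world has none). Each returns a list of dicts, best first, with "conf" (0 to 1); they miss things now and then, are a little off and sometimes report something else, mostly with a low value. They report only what shows in the picture. A call takes as long as a camera call. They do not tell look-alikes from the thing itself.
- trace(label, picture): "mask" (384x512 bool, what is visible of it).
- spot_point(label, picture): "xyz" ([x, y, z] in m, in world coordinates, good to about 4 mm: a listed point, or the origin of a listed thing).
The state is a dict: "time_s": time; "joint_pos": joint angles; "joint_vel": joint speeds; "tau": joint torques, N m; "ee_pos": TCP position; "eef_rot": TCP orientation; "ft_force": force on the tool from outside, world axes, zero at the start; "ft_torque": the same for the moment, N m; "grip_width": opening from 0.0 (shut) to 1.0 (fully open); "gripper_force": force on a finger pad.
Only numpy, scipy, OpenCV 4.12 (cv2) and the standard library are available. Lean on these libraries where they do the work, as an engineer would, in place of code of your own. Each camera call takes 0.05 s, during which the arm holds its last target. There are 200 camera calls.

## Working session

There is one attempt and no reset: what is moved stays moved. The work goes in short steps, Python scripts to look and compute and a shell command to move; the robot and the scene stay as the last step left them, time stands still between calls to the robot, and variables do not carry over. Pictures are saved under pics/ and viewed, at most 10 in all, crops included, and the job is handed in when it is done.

```bash
mkdir -p pics; cat > h.py <<'E'
import numpy as np, cv2
from bench import sensors, get_image, arm, trace, spot_point
def ray(im,u,v):
    f=192/np.tan(np.radians(im["vfov"])/2); R=np.array(im["attitude"])
    d=np.array([(u-im["cx"])/f,(v-im["cy"])/f,1.0])
    return np.array(im["position"]),R@d
def onz(im,u,v,z):
    p,d=ray(im,u,v); return p+d*(z-p[2])/d[2]
def save(im,n): cv2.imwrite("pics/"+n+".png",cv2.cvtColor(im["img"],cv2.COLOR_RGB2BGR))
E
python3 - <<'E'
from h import *
s=sensors.observe(); print(s["time_s"],s["ee_pos"],np.round(s["eef_rot"],3),s["ft_force"],s["grip_width"],arm.tip_reach)
T=get_image("top"); S=get_image("side")
print(T["position"],T["attitude"],T["vfov"],S["position"],S["vfov"])
cv2.imwrite("pics/a.png",cv2.cvtColor(np.vstack([cv2.resize(T["img"],(400,300)),cv2.resize(S["img"],(400,300))]),cv2.COLOR_RGB2BGR))
for n in ["pot_rim","pot_notch","lid","lid_handle","lid_pin","foam_arc","glue_bottle","brush_jar"]:
  for nm,I in (("top",T),("side",S)):
    print(n,nm,[(np.round(d["xyz"],3).tolist(),round(d["conf"],2)) for d in spot_point(n,I)])
E
```

```text
0.0 [ 0.2047526  -0.59029032  0.40364661] [[-0.945 -0.328 -0.001]
 [-0.328  0.945  0.002]
 [ 0.     0.002 -1.   ]] [ 0.53640508 -1.04141243  0.47272915] 1.0056811118967446 0.1822
[ 0.37832497 -0.00549059  1.29410691] [[-2.20468417e-03 -9.86791007e-01  1.61983479e-01]
 [-9.99885096e-01 -2.54089174e-04 -1.51568775e-02]
 [ 1.49978287e-02 -1.61998283e-01 -9.86677060e-01]] 43.86368406857505 [0.34346845 0.65881709 0.95145754] 45.5824144370218
pot_rim top [([0.525, -0.154, 0.076], 0.93), ([0.476, 0.141, 0.019], 0.45)]
pot_rim side [([0.538, -0.155, 0.077], 0.69)]
pot_notch top [([0.559, -0.173, 0.081], 0.83)]
pot_notch side [([0.559, -0.17, 0.082], 0.67), ([0.791, -0.184, -0.0], 0.25)]
lid top [([0.476, 0.138, 0.02], 0.91), ([0.536, 0.271, 0.023], 0.78), ([0.612, 0.124, 0.025], 0.61), ([0.651, 0.244, 0.021], 0.57)]
lid side [([0.651, 0.243, 0.025], 0.92), ([0.615, 0.122, 0.022], 0.87), ([0.542, 0.275, 0.024], 0.76), ([0.478, 0.136, 0.029], 0.68), ([0.556, -0.17, 0.078], 0.6)]
lid_handle top [([0.54, 0.269, 0.047], 0.95), ([0.653, 0.247, 0.048], 0.8), ([0.473, 0.141, 0.044], 0.71), ([0.618, 0.119, 0.043], 0.69)]
lid_handle side [([0.65, 0.244, 0.048], 0.93), ([0.474, 0.141, 0.045], 0.77), ([0.615, 0.122, 0.043], 0.67), ([0.537, 0.272, 0.047], 0.6), ([0.745, 0.175, -0.002], 0.46)]
lid_pin top [([0.495, 0.153, 0.005], 0.96), ([0.534, 0.299, 0.012], 0.65), ([0.593, 0.11, 0.002], 0.65), ([0.678, 0.229, 0.009], 0.55)]
lid_pin side [([0.53, 0.302, 0.007], 0.94), ([0.596, 0.108, 0.006], 0.71), ([0.674, 0.232, 0.006], 0.59)]
foam_arc top []
foam_arc side [([0.792, -0.182, -0.002], 0.95)]
glue_bottle top [([0.662, -0.391, 0.0], 0.55)]
glue_bottle side [([0.663, -0.39, -0.0], 0.65)]
brush_jar top [([0.683, 0.378, 0.002], 0.84)]
brush_jar side [([0.677, 0.381, 0.001], 0.69)]
```

View pics/a.png

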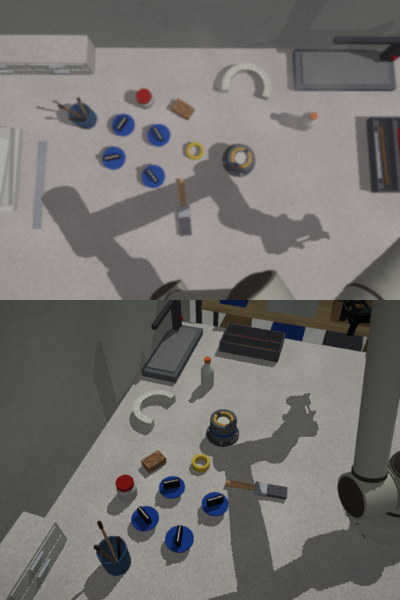

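```bash
python3 - <<'E'
from h import *
T=get_image("top"); I=T["img"]
def px(p):
    R=np.array(T["attitude"]);c=R.T@(np.array(p)-T["position"]);f=192/np.tan(np.radians(T["vfov"])/2)
    return T["cx"]+f*c[0]/c[2],T["cy"]+f*c[1]/c[2]
print(px((.476,.14,.06)),px((.54,.27,.06)),px((.615,.122,.06)),px((.652,.245,.06)),px((.53,-.155,.08)))
def crop(c,s=50):
    u,v=map(int,c); return cv2.resize(I[max(0,v-s):v+s,max(0,u-s):u+s],(400,400),interpolation=cv2.INTER_CUBIC)
o=np.hstack([crop(px((.476,.14,.06))),crop(px((.53,-.155,.08)))])
cv2.imwrite("pics/b.png",cv2.cvtColor(o,cv2.COLOR_RGB2BGR))
E
```

```text
(np.float64(194.51638943810676), np.float64(223.58999982224262)) (np.float64(144.89334612042774), np.float64(199.01302158209765)) (np.float64(202.39896216956265), np.float64(170.70796738690476)) (np.float64(155.94004415047795), np.float64(156.90059677713026)) (np.float64(309.09030036823947), np.float64(201.82438010958867))
```

View pics/b.png

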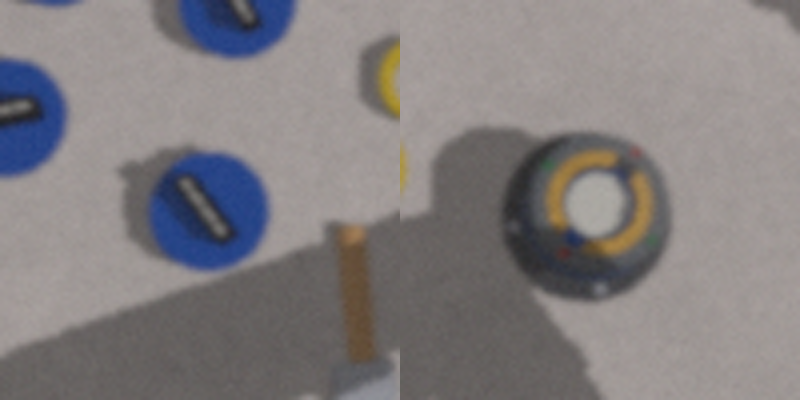

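The four lid look-alikes in the top picture are at (195,224), (145,199), (202,171) and (156,157). Their distances from the base are 0.50, 0.60, 0.63 and 0.70 m, so the lid meant is the one at (195,224), world (0.476, 0.140). The crop confirms it: a blue disc with a black bar and white line, at about 36° in the world frame. The pot is at (309,202), about (0.53, -0.155). Its red dots put the notch axis at about -35°.

I'll move past the pot for a close look, turning the wrist the way that leaves room for the quarter turn.

```bash

python3 -m pendant '{"travel":[[-0.028,0.021,0.003],[-0.056,0.042,0.006],[-0.084,0.063,0.008],[-0.112,0.084,0.010],[-0.14,0.105,0.013]],"dr":[[0,0,-6.6],[0,0,-13.2],[0,0,-19.8],[0,0,-26.4],[0,0,-33]]}' -1 >/dev/null
python3 -m pendant '{"travel":[[-0.035,0.002,0.003],[-0.07,0.005,0.006],[-0.105,0.007,0.008],[-0.14,0.010,0.010],[-0.175,0.012,0.013]],"dr":[[0,0,-6.6],[0,0,-13.2],[0,0,-19.8],[0,0,-26.4],[0,0,-33]]}'
python3 -m pendant '{"travel":[[-0.031,-0.017,0.003],[-0.062,-0.034,0.006],[-0.092,-0.051,0.008],[-0.122,-0.068,0.010],[-0.153,-0.085,0.013]],"dr":[[0,0,-6.6],[0,0,-13.2],[0,0,-19.8],[0,0,-26.4],[0,0,-33]]}'
python3 - <<'E'
from h import *
s=sensors.observe(); print(s["time_s"],s["ee_pos"],np.round(s["eef_rot"],3),np.round(s["joint_pos"],3))
W=get_image("wrist"); save(W,"w1"); print({k:W[k] for k in W if k not in("img",)})
for n in ["pot_rim","pot_notch"]: print(n,[(np.round(d["xyz"],4).tolist(),round(d["conf"],2)) for d in spot_point(n,W)])
E
```

```text
time_s: 1.78
ee_pos: [0.4012, -0.2983, 0.3792]
eef_rot: [[-0.079, -0.997, 0.001], [-0.997, 0.079, -0.0], [0.0, -0.001, -1.0]]
ft_force: [0.2, -1.3, 0.0]
grip_width: 1.003
gripper_force: 0.0
time_s: 2.2
ee_pos: [0.499, -0.1531, 0.3662]
eef_rot: [[0.477, -0.879, 0.001], [-0.879, -0.477, -0.0], [0.001, -0.001, -1.0]]
ft_force: [0.7, 0.0, -0.4]
grip_width: 1.002
gripper_force: 0.0
2.2 [ 0.49903922 -0.15311395  0.36617585] [[ 0.477 -0.879  0.001]
 [-0.879 -0.477 -0.   ]
 [ 0.001 -0.001 -1.   ]] [ 0.013  0.243 -0.301  0.    -1.025  0.483]
{'vfov': 65.70646984690485, 'cx': 253.3170381391081, 'cy': 190.52629525350665, 'position': array([ 0.53334323, -0.21675053,  0.34541057]), 'attitude': array([[-0.87905366, -0.45981491, -0.12583682],
       [-0.47672102,  0.84714628,  0.23469182],
       [-0.00131261,  0.26629576, -0.96389047]]), 'shot': 4}
pot_rim [([0.5312, -0.1593, 0.0812], 0.84)]
pot_notch [([0.5565, -0.1713, 0.0784], 0.96)]
```

View pics/w1.png

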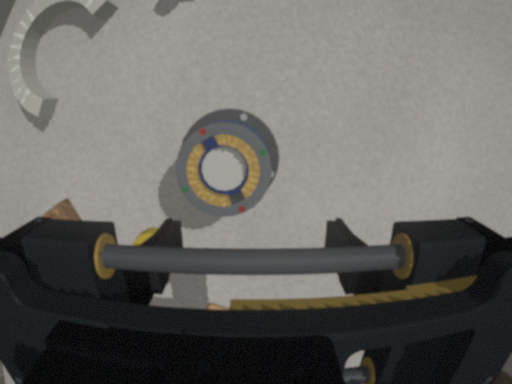

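The pot is clear in the wrist view: red dots at about (203,132) and (241,210), green dots at about (262,153) and (185,189). I'll measure those dots with the fisheye model and then go on to the lid.

```bash
cat >> h.py <<'E'
def fray(im,u,v):
    f=192/np.tan(np.radians(im["vfov"])/2); a=np.array([u-im["cx"],v-im["cy"]]); r=np.hypot(*a); t=r/f
    d=np.array([*(a/max(r,1e-9)*np.sin(t)),np.cos(t)]); return np.array(im["position"]),np.array(im["attitude"])@d
def fonz(im,u,v,z):
    p,d=fray(im,u,v); return p+d*(z-p[2])/d[2]
E
python3 - <<'E'
from h import *
W=get_image("wrist"); I=W["img"].astype(int)
r,g,b=I[...,0],I[...,1],I[...,2]
box=np.zeros(r.shape,bool); box[100:230,170:285]=1
P={}
for n,m in (("red",(r>g+45)&(r>b+45)&(g<b+25)),("green",(g>r+20)&(g>b+10))):
    k,l,st,c=cv2.connectedComponentsWithStats((m&box).astype(np.uint8))
    for i in range(1,k):
        if st[i,4]>6: 
            q=fonz(W,*c[i],.08); P.setdefault(n,[]).append(q); print(n,st[i,4],c[i],np.round(q,4))
for n,v in P.items():
    if len(v)==2: d=v[0]-v[1]; print(n,(v[0]+v[1])/2,np.hypot(*d[:2]),np.degrees(np.arctan2(d[1],d[0])))
# white disc at z=.07
E
```

```text
red 28 [202.5        131.21428571] [ 0.565  -0.1788  0.08  ]
red 24 [241.66666667 208.875     ] [ 0.5    -0.1309  0.08  ]
green 38 [262.55263158 151.89473684] [ 0.5086 -0.1875  0.08  ]
green 35 [184.42857143 189.22857143] [ 0.5564 -0.1223  0.08  ]
red [ 0.53248443 -0.15486808  0.08      ] 0.08076457891153184 -36.36215005616028
green [ 0.53249465 -0.1548957   0.08      ] 0.08083828972856286 -126.24655874350495
```

```bash
python3 - <<'E'
from h import *
# plan from (.499,-.153,.366), x-yaw -61.5 -> above lid (.476,.14,.33) x-yaw 36: 3 calls
s=sensors.observe();R=np.array(s["eef_rot"]);p=s["ee_pos"]
d=(np.array([.476,.14,.33])-p)/3
for k in range(3):
    a=np.radians(-32.7*k);Rk=R@np.array([[np.cos(a),-np.sin(a),0],[np.sin(a),np.cos(a),0],[0,0,1]])
    print(np.round(Rk.T@d,4))
E
```

```text
[-0.0899 -0.0396  0.0119]
[-0.0542 -0.0819  0.0119]
[-0.0014 -0.0982  0.0119]
```

The pot centre is (0.5325, -0.1549) with the notch axis at -36.3°. The red and green pairs agree. Now on to the lid.

```bash

python3 -m pendant '{"travel":[[-0.018,-0.008,0.002],[-0.036,-0.016,0.004],[-0.054,-0.024,0.007],[-0.072,-0.032,0.009],[-0.09,-0.04,0.012]],"dr":[[0,0,-6.5],[0,0,-13],[0,0,-19.6],[0,0,-26.1],[0,0,-32.7]]}' >/dev/null
python3 -m pendant '{"travel":[[-0.011,-0.016,0.002],[-0.022,-0.033,0.004],[-0.033,-0.049,0.007],[-0.043,-0.066,0.009],[-0.054,-0.082,0.012]],"dr":[[0,0,-6.5],[0,0,-13],[0,0,-19.6],[0,0,-26.1],[0,0,-32.7]]}' >/dev/null
python3 -m pendant '{"travel":[[0,-0.02,0.002],[0,-0.04,0.004],[-0.001,-0.059,0.007],[-0.001,-0.079,0.009],[-0.001,-0.098,0.012]],"dr":[[0,0,-6.5],[0,0,-13],[0,0,-19.6],[0,0,-26.1],[0,0,-32.7]]}'
python3 - <<'E'
from h import *
W=get_image("wrist"); save(W,"w2"); I=W["img"].astype(int)
s=sensors.observe();print(s["ee_pos"],s["joint_pos"])
for n in ["lid","lid_handle","lid_pin"]: print(n,[(np.round(d["xyz"],4).tolist(),round(d["conf"],2)) for d in spot_point(n,W)])
E
```

```text
time_s: 3.65
ee_pos: [0.4768, 0.1389, 0.3301]
eef_rot: [[0.805, 0.594, 0.001], [0.594, -0.805, 0.0], [0.001, 0.0, -1.0]]
ft_force: [0.1, -0.5, -0.5]
grip_width: 1.0
gripper_force: 0.0
[0.47704935 0.14102157 0.32954426] [ 6.14420111e-01  2.41639581e-01 -4.08332927e-01 -1.83581456e-04
 -9.19677221e-01  1.59824873e+00]
lid [([0.4793, 0.1387, 0.0252], 0.92), ([0.6154, 0.1279, 0.0274], 0.88), ([0.5384, 0.2743, 0.0238], 0.56)]
lid_handle [([0.6194, 0.1189, 0.0427], 0.91), ([0.4743, 0.1408, 0.0452], 0.76), ([0.7113, 0.0424, 0.0033], 0.7), ([0.5405, 0.2761, 0.0502], 0.58)]
lid_pin [([0.5358, 0.2985, 0.0063], 0.64), ([0.5976, 0.1092, 0.0058], 0.62), ([0.4955, 0.1546, 0.0114], 0.56), ([0.5646, -0.0008, 0.0008], 0.27)]
```

View pics/w2.png

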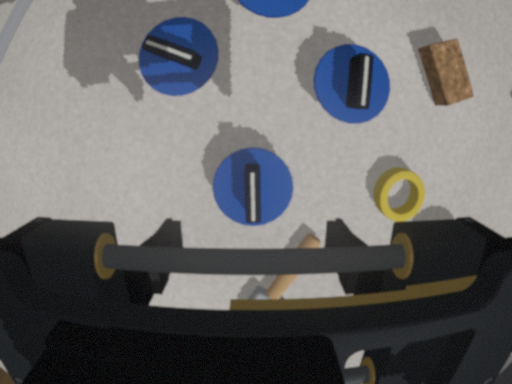

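Our lid is centred at about (253,186) between the fingers. Its bar runs from about (252,165) to (253,222), nearly aligned with the tool x axis. I'll measure the disc and the white line.

```bash
python3 - <<'E'
from h import *
W=get_image("wrist"); I=W["img"]; s=sensors.observe()
m=np.zeros(I.shape[:2],np.uint8); r,g,b=[I[...,i].astype(int) for i in range(3)]
blue=((b>r+60)&(b>g+40)).astype(np.uint8); blue[:130]=0; blue[:,:200]=0; blue[235:]=0; blue[:,305:]=0
cs,_=cv2.findContours(blue,cv2.RETR_EXTERNAL,cv2.CHAIN_APPROX_NONE); c=max(cs,key=cv2.contourArea)[:,0]
P=np.array([fonz(W,u,v,.03)[:2] for u,v in c]); (cx,cy),rad=cv2.minEnclosingCircle((P*1000).astype(np.float32)); print("disc",cx,cy,rad)
y=np.array([g]).squeeze(); w=(np.minimum(np.minimum(r,g),b)>110)
w[:160]=0;w[226:]=0;w[:,:240]=0;w[:,266:]=0
vs,us=np.nonzero(w); Q=np.array([fonz(W,u,v,.06)[:2] for u,v in zip(us,vs)])
mn=Q.mean(0); U,S,V=np.linalg.svd(Q-mn); t=(Q-mn)@V[0]; print("line",len(Q),(mn*1000).round(1),np.degrees(np.arctan2(V[0][1],V[0][0])),np.ptp(t))
R=np.array(s["eef_rot"]); print(s["ee_pos"],np.degrees(np.arctan2(R[1,0],R[0,0])))
for c in ((cx,cy),mn*1000): print(R.T@(np.array([*c,0])/1000-np.array(s["ee_pos"])))
E
```

```text
disc 474.9765625 139.29672241210938 38.69112014770508
line 268 [471.9 136.8] -142.70276307098337 0.04895210942355355
[0.47691906 0.13814952 0.32990877] 36.060531249575
[-0.00082776 -0.00209204  0.32990881]
[-0.00472318 -0.00189521  0.32990962]
```

```bash

python3 -m pendant '{"travel":[[-0.002,-0.002,0.02],[-0.002,-0.002,0.04],[-0.002,-0.002,0.055],[-0.002,-0.002,0.065],[-0.002,-0.002,0.07]],"dr":[[0,0,-1.2],[0,0,-1.2],[0,0,-1.2],[0,0,-1.2],[0,0,-1.2]]}'
python3 - <<'E'
from h import *
W=get_image("wrist"); save(W,"w3"); I=W["img"]; s=sensors.observe()
r,g,b=[I[...,i].astype(int) for i in range(3)]
blue=((b>r+60)&(b>g+40)).astype(np.uint8)
k,l,st,c=cv2.connectedComponentsWithStats(blue); print([(st[i].tolist()) for i in range(1,k) if st[i,4]>200])
print(s["ee_pos"]); 
E
```

```text
time_s: 4.32
ee_pos: [0.4739, 0.1381, 0.2586]
eef_rot: [[0.796, 0.605, -0.002], [0.605, -0.796, -0.001], [-0.003, -0.0, -1.0]]
ft_force: [0.4, -0.0, 0.3]
grip_width: 0.997
gripper_force: 0.0
[[110, 0, 101, 82, 4928], [338, 24, 93, 101, 4935], [203, 156, 104, 93, 5836]]
[0.47386342 0.1382879  0.25831092]
```

View pics/w3.png

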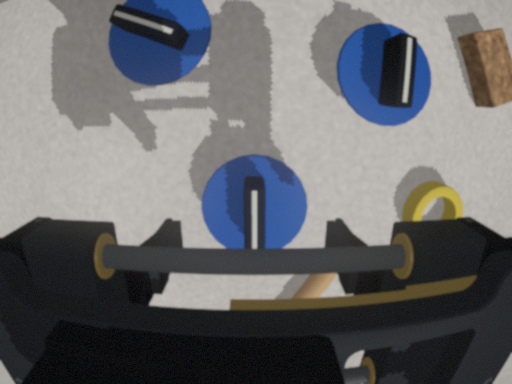

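The lid disc spans about (203–307, 156–248), with its lower part hidden by the gripper. I'll fit a circle to the visible arc for the final offset.

```bash
python3 - <<'E'
from h import *
from scipy.optimize import least_squares
W=get_image("wrist"); I=W["img"]; s=sensors.observe()
r,g,b=[I[...,i].astype(int) for i in range(3)]
blue=((b>r+60)&(b>g+40)).astype(np.uint8); blue[:150]=0; blue[:,:190]=0; blue[:,320:]=0
cs,_=cv2.findContours(blue,cv2.RETR_EXTERNAL,cv2.CHAIN_APPROX_NONE); c=max(cs,key=cv2.contourArea)[:,0]; c=c[c[:,1]<238]
P=np.array([fonz(W,u,v,.03)[:2] for u,v in c])
f=lambda q:np.hypot(P[:,0]-q[0],P[:,1]-q[1])-q[2]
q=least_squares(f,[.475,.139,.04],loss="soft_l1",f_scale=.001).x; print(q)
R=np.array(s["eef_rot"]);print("off",R.T@(np.array([q[0],q[1],0])-np.array(s["ee_pos"])))
d=R.T@(np.array(fonz(W,255,181,.06))-np.array(s["ee_pos"]));print("bar far end",d)
E
```

```text
[0.47764566 0.14430665 0.03026537]
off [ 0.00670491 -0.00239076  0.25922686]
bar far end [0.029094   0.00051412 0.19918633]
```

```bash
python3 - <<'E'
from h import *
from scipy.optimize import least_squares
W=get_image("wrist"); I=W["img"]; s=sensors.observe(); R=np.array(s["eef_rot"]); p=np.array(s["ee_pos"])
r,g,b=[I[...,i].astype(int) for i in range(3)]
blue=((b>r+60)&(b>g+40)).astype(np.uint8); blue[:150]=0; blue[:,:190]=0; blue[:,320:]=0
cs,_=cv2.findContours(blue,cv2.RETR_EXTERNAL,cv2.CHAIN_APPROX_NONE); c=max(cs,key=cv2.contourArea)
c=np.array([q for q in c[:,0] if cv2.pointPolygonTest(cv2.convexHull(c),(float(q[0]),float(q[1])),True)<1.5 and q[1]<238])
for z in (.03,.024):
  P=np.array([fonz(W,u,v,z)[:2] for u,v in c])
  q=least_squares(lambda q:np.hypot(P[:,0]-q[0],P[:,1]-q[1])-q[2],[.475,.139,.04],loss="soft_l1",f_scale=.001).x
  print(z,q,"off",R.T@(np.array([q[0],q[1],0])-p))
col=r[170:250,253:257].min(1); print(col.tolist())
for v in (177,189,191): print(v,[np.round(R.T@(fonz(W,255,v,z)-p),4)[:2] for z in (.03,.06)])
E
```

```text
0.03 [0.47492765 0.13916023 0.03825829] off [5.38411091e-04 1.09956263e-04 2.59978002e-01]
0.024 [0.47329806 0.13790395 0.03936039] off [-1.51917891e-03  1.20672012e-04  2.59978101e-01]
[50, 50, 50, 49, 50, 47, 47, 43, 43, 42, 41, 40, 43, 42, 40, 42, 39, 39, 43, 45, 70, 117, 156, 170, 173, 172, 173, 172, 173, 173, 172, 172, 173, 173, 173, 172, 174, 173, 173, 174, 173, 173, 173, 173, 173, 173, 174, 173, 173, 172, 174, 173, 173, 171, 170, 168, 169, 166, 168, 170, 167, 168, 169, 170, 169, 169, 170, 169, 169, 169, 170, 169, 170, 170, 170, 169, 167, 159, 130, 93]
177 [array([0.0244, 0.0007]), array([0.0313, 0.0005])]
189 [array([0.0155, 0.0007]), array([0.0236, 0.0005])]
191 [array([0.014 , 0.0007]), array([0.0224, 0.0005])]
```

The lid is centred under the tool to within 1 mm. Descend to TCP z = 0.215 and grip.

```bash

python3 -m pendant '{"travel":[[0,0,0.015],[0,0,0.03],[0,0,0.039],[0,0,0.043],[0,0,0.043]],"dr":[[0,0,0],[0,0,0],[0,0,0],[0,0,0],[0,0,0]]}'
python3 -m pendant '{"travel":[[0,0,0],[0,0,0],[0,0,0],[0,0,0],[0,0,0]],"dr":[[0,0,0],[0,0,0],[0,0,0],[0,0,0],[0,0,0]]}' 1 50
python3 -m pendant '{"travel":[[0,0,0],[0,0,0],[0,0,0],[0,0,0],[0,0,0]],"dr":[[0,0,0],[0,0,0],[0,0,0],[0,0,0],[0,0,0]]}'
```

```text
time_s: 4.88
ee_pos: [0.4742, 0.1395, 0.2165]
eef_rot: [[0.794, 0.607, -0.001], [0.607, -0.794, -0.001], [-0.001, 0.0, -1.0]]
ft_force: [0.6, 0.3, 0.3]
grip_width: 1.002
gripper_force: 0.0
time_s: 5.3
ee_pos: [0.4742, 0.1398, 0.2172]
eef_rot: [[0.794, 0.608, 0.001], [0.608, -0.794, 0.001], [0.001, 0.0, -1.0]]
ft_force: [-0.6, 1.0, -0.5]
grip_width: 0.707
gripper_force: 0.0
time_s: 5.72
ee_pos: [0.4742, 0.1397, 0.2167]
eef_rot: [[0.794, 0.608, -0.0], [0.608, -0.794, -0.0], [-0.0, 0.0, -1.0]]
ft_force: [0.9, 0.1, -0.4]
grip_width: 0.327
gripper_force: 0.0
```

```bash

python3 -m pendant '{"travel":[[0,0,0],[0,0,0],[0,0,0],[0,0,0],[0,0,0]],"dr":[[0,0,0],[0,0,0],[0,0,0],[0,0,0],[0,0,0]]}'
python3 -m pendant '{"travel":[[0,0,-0.01],[0,0,-0.03],[0,0,-0.06],[0,0,-0.09],[0,0,-0.12]],"dr":[[0,0,0],[0,0,0],[0,0,0],[0,0,0],[0,0,0]]}'
python3 - <<'E'
from h import *
s=sensors.observe();R=np.array(s["eef_rot"]);p=np.array(s["ee_pos"]);print(p,np.degrees(np.arctan2(R[1,0],R[0,0])))
# two calls to pot centre, turn tool z + (37.4 -> -36.3)
T=np.array([.5325,-.1549,.335]); d=(T-p)
n=3
for k in range(n):
    a=np.radians(24.6*k);Rk=R@np.array([[np.cos(a),-np.sin(a),0],[np.sin(a),np.cos(a),0],[0,0,1]])
    print(np.round(Rk.T@d/n,4))
E
```

```text
time_s: 6.13
ee_pos: [0.474, 0.1396, 0.2165]
eef_rot: [[0.794, 0.608, -0.001], [0.608, -0.794, -0.0], [-0.001, -0.0, -1.0]]
ft_force: [0.3, -0.2, -1.1]
grip_width: 0.155
gripper_force: 50.0
time_s: 6.55
ee_pos: [0.4738, 0.1395, 0.3376]
eef_rot: [[0.794, 0.608, -0.001], [0.608, -0.794, -0.001], [-0.001, -0.0, -1.0]]
ft_force: [0.9, 0.8, -1.4]
grip_width: 0.157
gripper_force: 50.0
[0.47377353 0.13945985 0.33762561] 37.42073078937802
[-0.0441  0.0898  0.0009]
[-0.0027  0.1     0.0009]
[0.0392 0.0921 0.0009]
```

Gripped: opening 0.157 is about 13.6 mm and the force is 50 N. Carrying the lid over the pot.

```bash

python3 -m pendant '{"travel":[[-0.009,0.018,0],[-0.018,0.036,0],[-0.026,0.054,0],[-0.035,0.072,0],[-0.044,0.09,0]],"dr":[[0,0,4.9],[0,0,9.8],[0,0,14.8],[0,0,19.7],[0,0,24.6]]}' >/dev/null
python3 -m pendant '{"travel":[[-0.001,0.02,0],[-0.001,0.04,0],[-0.002,0.06,0],[-0.002,0.08,0],[-0.003,0.1,0]],"dr":[[0,0,4.9],[0,0,9.8],[0,0,14.8],[0,0,19.7],[0,0,24.6]]}' >/dev/null
python3 -m pendant '{"travel":[[0.010,0.022,0],[0.020,0.045,0],[0.029,0.067,0],[0.036,0.084,0],[0.039,0.092,0]],"dr":[[0,0,6],[0,0,12],[0,0,18],[0,0,22],[0,0,24.6]]}'
python3 - <<'E'
from h import *
W=get_image("wrist"); save(W,"w4"); s=sensors.observe();R=np.array(s["eef_rot"]);p=np.array(s["ee_pos"])
print(p,np.degrees(np.arctan2(R[1,0],R[0,0])),s["ft_force"])
for n in ["lid","lid_pin"]: print(n,[(np.round(d["xyz"],4).tolist(),round(d["conf"],2)) for d in spot_point(n,W)][:3])
S=get_image("side");
f=192/np.tan(np.radians(S["vfov"])/2);c=np.array(S["attitude"]).T@(np.array([.5325,-.155,.11])-S["position"]);u,v=int(S["cx"]+f*c[0]/c[2]),int(S["cy"]+f*c[1]/c[2]);print(u,v)
o=np.hstack([cv2.resize(S["img"][v-50:v+50,u-50:u+50],(400,400),interpolation=cv2.INTER_CUBIC),cv2.resize(W["img"][120:320,156:356],(400,400))])
cv2.imwrite("pics/c.png",cv2.cvtColor(o,cv2.COLOR_RGB2BGR))
E
```

```text
time_s: 7.8
ee_pos: [0.5326, -0.1567, 0.3361]
eef_rot: [[0.802, -0.597, -0.001], [-0.597, -0.802, -0.0], [-0.001, 0.001, -1.0]]
ft_force: [0.9, 0.9, -1.2]
grip_width: 0.154
gripper_force: 50.0
[ 0.53266608 -0.15707366  0.33604586] -36.75631315137313 [ 1.02148575 -0.70235185 -1.70950071]
lid [([0.5357, -0.1531, 0.1461], 0.75)]
lid_pin [([0.549, -0.1724, 0.13], 0.58), ([0.5978, 0.1083, 0.0073], 0.56)]
286 142
```

View pics/c.png

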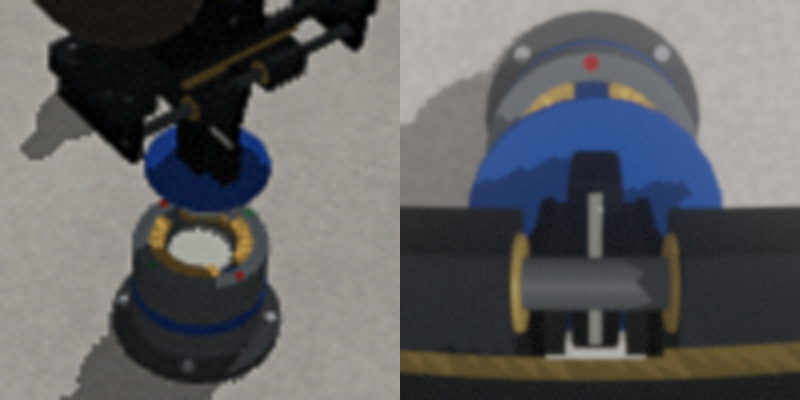

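The lid is held level over the pot. In the wrist crop the bar lines up with the red dot and the notch, at crop (591,63), full-frame about (251,151). I'll fit the lid's arc to get its in-hand offset against the pot centre.

```bash
python3 - <<'E'
from h import *
from scipy.optimize import least_squares
W=get_image("wrist"); I=W["img"]; s=sensors.observe(); R=np.array(s["eef_rot"]); p=np.array(s["ee_pos"])
yaw=np.degrees(np.arctan2(R[1,0],R[0,0]))
r,g,b=[I[...,i].astype(int) for i in range(3)]
blue=((b>r+50)&(b>g+30)).astype(np.uint8); blue[:165]=0; blue[222:]=0; blue[:,:180]=0; blue[:,325:]=0
# topmost/leftmost contour: first blue from the top per column
us=np.array([u for u in range(192,316) if blue[:,u].any()]); vs=np.array([np.argmax(blue[:,u]) for u in us])
ok=(vs<221); us,vs=us[ok],vs[ok]; print(len(us),us[0],us[-1],vs.min())
z=p[2]-.1925+.006
P=np.array([fonz(W,u,v,z)[:2] for u,v in zip(us,vs)])
for rad in (.04,None):
  fun=lambda q:np.hypot(P[:,0]-q[0],P[:,1]-q[1])-(rad or q[2])
  o=least_squares(fun,[*p[:2],.04],loss="soft_l1",f_scale=.001); q=o.x
  print(q,"rms",np.sqrt(np.mean(o.fun**2)),"lid off tool",(R.T@np.array([q[0]-p[0],q[1]-p[1],0]))[:2])
m=(r>g+45)&(r>b+45)&(g<b+25); m[:130]=0;m[170:]=0;m[:,:230]=0;m[:,275:]=0
v,u=np.nonzero(m); q=fonz(W,u.mean(),v.mean(),.08); d=q[:2]-p[:2]
print("red",len(u),q, "exp",.5325+.0404*np.cos(np.radians(-36.3)),-.1549+.0404*np.sin(np.radians(-36.3)))
print(p,yaw,"pot centre in tool:",R.T@(np.array([.5325,-.1549,0])-[p[0],p[1],0]))
E
```

```text
124 192 315 165
[ 0.53125733 -0.15405093  0.04      ] rms 0.0009133957196250677 lid off tool [-0.00101708  0.00044684]
[ 0.5329337  -0.15526443  0.03825462] rms 0.0007770601869483261 lid off tool [0.00105237 0.00043226]
red 45 [ 0.56538104 -0.17873439  0.08      ] exp 0.56505950260284 -0.1788173324234885
[ 0.53234154 -0.154293    0.33644707] -36.3037093424361 pot centre in tool: [ 4.87083877e-04  3.95352930e-04 -3.26151769e-07]
```

Everything agrees to within 1 mm, so I'm lowering the lid: fast at first, then gently while watching the force.

```bash

python3 -m pendant '{"travel":[[0,0,0.01],[0,0,0.02],[0,0,0.028],[0,0,0.032],[0,0,0.034]],"dr":[[0,0,0],[0,0,0],[0,0,0],[0,0,0],[0,0,0]]}' - 60
python3 -m pendant '{"travel":[[0,0,0.003],[0,0,0.006],[0,0,0.009],[0,0,0.012],[0,0,0.014]],"dr":[[0,0,0],[0,0,0],[0,0,0],[0,0,0],[0,0,0]]}'
python3 - <<'E'
from h import *
for i in range(3):
    get_image("side"); s=sensors.observe();R=np.array(s["eef_rot"]); print(np.round(s["ee_pos"],4),np.round(s["ft_force"],1),np.round(s["ft_torque"],2),np.degrees(np.arctan2(R[1,0],R[0,0])))
E
```

```text
time_s: 8.47
ee_pos: [0.5323, -0.1544, 0.3012]
eef_rot: [[0.805, -0.593, -0.003], [-0.593, -0.805, 0.0], [-0.002, 0.002, -1.0]]
ft_force: [-0.3, 1.3, -2.1]
grip_width: 0.158
gripper_force: 60.0
time_s: 8.88
ee_pos: [0.5326, -0.1548, 0.2885]
eef_rot: [[0.805, -0.593, -0.0], [-0.593, -0.805, 0.0], [-0.0, -0.0, -1.0]]
ft_force: [-0.3, -0.1, -1.3]
grip_width: 0.155
gripper_force: 60.0
[ 0.5324 -0.1548  0.2881] [ 0.2  0.3 -1.8] [-0.01  0.11 -0.01] -36.38837939021059
[ 0.5325 -0.1548  0.2884] [-0.   0.3 -1.1] [-0.07  0.16  0.02] -36.38260408750134
[ 0.5326 -0.1548  0.2886] [-0.2 -0.9 -1.7] [-0.04  0.14 -0.07] -36.37731007405112
```

At z = 0.288 the lid origin is about 16 mm above the rim with no contact force, which is below the 19 mm of pins standing on the lip. So the pins are in the notches. Press down.

```bash

python3 -m pendant '{"travel":[[0,0,0.002],[0,0,0.004],[0,0,0.006],[0,0,0.008],[0,0,0.010]],"dr":[[0,0,0],[0,0,0],[0,0,0],[0,0,0],[0,0,0]]}'
python3 -m pendant '{"travel":[[0,0,0.002],[0,0,0.004],[0,0,0.005],[0,0,0.006],[0,0,0.006]],"dr":[[0,0,0],[0,0,0],[0,0,0],[0,0,0],[0,0,0]]}'
python3 - <<'E'
from h import *
for i in range(3):
    get_image("side"); s=sensors.observe();R=np.array(s["eef_rot"]); print(np.round(s["ee_pos"],4),np.round(s["ft_force"],1),np.round(s["ft_torque"],2),np.degrees(np.arctan2(R[1,0],R[0,0])))
E
```

```text
time_s: 9.45
ee_pos: [0.5329, -0.1548, 0.2795]
eef_rot: [[0.805, -0.593, 0.001], [-0.593, -0.805, -0.0], [0.001, -0.0, -1.0]]
ft_force: [-0.9, 0.5, 4.8]
grip_width: 0.153
gripper_force: 60.0
time_s: 9.87
ee_pos: [0.5329, -0.1548, 0.2738]
eef_rot: [[0.805, -0.593, 0.001], [-0.593, -0.805, -0.001], [0.001, -0.0, -1.0]]
ft_force: [-3.2, 0.5, 8.1]
grip_width: 0.156
gripper_force: 60.0
[ 0.5328 -0.1548  0.2739] [-3.2  1.4  8.4] [ 0.35  0.89 -0.02] -36.34444430344459
[ 0.5328 -0.1548  0.2739] [-3.1  1.5  8.2] [0.26 0.86 0.01] -36.34571145855678
[ 0.5329 -0.1548  0.274 ] [-3.   1.   8.1] [ 0.35  0.86 -0.03] -36.34416539105517
```

The spring force shows about 2 mm still to go to flush, with the pins already under the lip. There is slight lateral contact of -3 N in x. I'll ease that off, press another 1 mm, and turn clockwise (+z of the tool).

```bash

python3 -m pendant '{"travel":[[-0.0004,0.0003,0.0005],[-0.0004,0.0003,0.001],[-0.0004,0.0003,0.001],[-0.0004,0.0003,0.001],[-0.0004,0.0003,0.001]],"dr":[[0,0,0],[0,0,1],[0,0,4],[0,0,8],[0,0,12]]}'
python3 -m pendant '{"travel":[[0,0,0],[0,0,0],[0,0,0],[0,0,0],[0,0,0]],"dr":[[0,0,5],[0,0,10],[0,0,15],[0,0,20],[0,0,25]]}'
python3 - <<'E'
from h import *
for i in range(3):
    get_image("side"); s=sensors.observe();R=np.array(s["eef_rot"]); print(np.round(s["ee_pos"],4),np.round(s["ft_force"],1),np.round(s["ft_torque"],2),np.degrees(np.arctan2(R[1,0],R[0,0])))
E
```

```text
time_s: 10.43
ee_pos: [0.533, -0.1549, 0.2735]
eef_rot: [[0.663, -0.749, 0.004], [-0.749, -0.663, -0.001], [0.003, -0.002, -1.0]]
ft_force: [-0.8, 0.1, 8.5]
grip_width: 0.155
gripper_force: 60.0
time_s: 10.85
ee_pos: [0.5333, -0.1549, 0.2737]
eef_rot: [[0.283, -0.959, 0.005], [-0.959, -0.283, -0.001], [0.003, -0.004, -1.0]]
ft_force: [0.4, 0.2, 7.6]
grip_width: 0.153
gripper_force: 60.0
[ 0.5333 -0.155   0.2737] [ 0.4 -0.4  8.4] [ 0.01  0.25 -0.02] -73.73445716146549
[ 0.5333 -0.1549  0.2737] [ 0.  -0.3  7.9] [-0.02  0.19 -0.02] -73.41354061579234
[ 0.5333 -0.155   0.2737] [-0.8  0.3  8.5] [-0.    0.2  -0.07] -73.34339713228015
```

```bash

python3 -m pendant '{"travel":[[0,0,0],[0,0,0],[0,0,0],[0,0,0],[0,0,0]],"dr":[[0,0,5],[0,0,10],[0,0,15],[0,0,20],[0,0,25]]}' >/dev/null
python3 -m pendant '{"travel":[[0,0,0],[0,0,0],[0,0,0],[0,0,0],[0,0,0]],"dr":[[0,0,6],[0,0,12],[0,0,18],[0,0,22],[0,0,25]]}' >/dev/null
python3 -m pendant '{"travel":[[0,0,0],[0,0,0],[0,0,0],[0,0,0],[0,0,0]],"dr":[[0,0,1],[0,0,2],[0,0,3],[0,0,4],[0,0,5]]}'
python3 - <<'E'
from h import *
for i in range(4):
    W=get_image("wrist"); s=sensors.observe();R=np.array(s["eef_rot"]); print(np.round(s["ee_pos"],4),np.round(s["ft_force"],1),np.round(s["ft_torque"],2),np.degrees(np.arctan2(R[1,0],R[0,0])),R[:,2])
save(W,"w5")
E
```

```text
time_s: 12.25
ee_pos: [0.5334, -0.155, 0.2738]
eef_rot: [[-0.62, -0.784, 0.005], [-0.785, 0.62, -0.002], [-0.002, -0.005, -1.0]]
ft_force: [-0.1, -0.4, 8.8]
grip_width: 0.158
gripper_force: 60.0
[ 0.5334 -0.155   0.2738] [ 0.1 -0.1  7.8] [-0.12  0.1   0.08] -128.367394137924 [ 0.00512434 -0.00158373 -0.99998562]
[ 0.5334 -0.155   0.2738] [ 0.2 -1.   9.4] [-0.18  0.16  0.  ] -128.3075527859384 [ 0.00516972 -0.00157576 -0.9999854 ]
[ 0.5334 -0.155   0.2737] [ 0.4 -0.4  9. ] [-0.17  0.16  0.03] -128.29252733589945 [ 0.00512967 -0.00152384 -0.99998568]
[ 0.5334 -0.155   0.2737] [ 0.2 -1.1  8. ] [-0.07  0.15  0.02] -128.28932165231748 [ 0.00513385 -0.00155424 -0.99998561]
```

```bash

python3 -m pendant '{"travel":[[0,0,0],[0,0,0],[0,0,0],[0,0,0],[0,0,0]],"dr":[[0,0,1],[0,0,2],[0,0,3],[0,0,3],[0,0,3]]}'
python3 -m pendant '{"travel":[[0,0,0.0005],[0,0,0.001],[0,0,0.0015],[0,0,0.002],[0,0,0.002]],"dr":[[0,0,0],[0,0,0],[0,0,0],[0,0,0],[0,0,0]]}'
python3 - <<'E'
from h import *
for i in range(4):
    W=get_image("wrist"); s=sensors.observe();R=np.array(s["eef_rot"]); print(np.round(s["ee_pos"],4),np.round(s["ft_force"],1),np.round(s["ft_torque"],2),np.degrees(np.arctan2(R[1,0],R[0,0])),R[:,2])
E
```

```text
time_s: 12.87
ee_pos: [0.5331, -0.1546, 0.2737]
eef_rot: [[-0.659, -0.752, 0.004], [-0.752, 0.659, -0.001], [-0.002, -0.004, -1.0]]
ft_force: [-1.5, 1.8, 9.4]
grip_width: 0.156
gripper_force: 60.0
time_s: 13.28
ee_pos: [0.533, -0.1546, 0.2727]
eef_rot: [[-0.659, -0.752, 0.004], [-0.752, 0.659, -0.001], [-0.002, -0.004, -1.0]]
ft_force: [-2.7, 2.2, 14.0]
grip_width: 0.152
gripper_force: 60.0
[ 0.533  -0.1546  0.2726] [-2.8  2.  14.2] [0.78 0.97 0.24] -131.22451938851668 [ 0.00422877 -0.00132193 -0.99999018]
[ 0.533  -0.1546  0.2726] [-2.8  2.5 14.4] [0.81 0.99 0.29] -131.22067134767605 [ 0.00423418 -0.00133513 -0.99999014]
[ 0.533  -0.1547  0.2726] [-2.7  2.1 14.5] [0.77 0.96 0.31] -131.22647035779983 [ 0.00421969 -0.00129611 -0.99999026]
[ 0.533  -0.1546  0.2726] [-3.8  2.4 14.5] [0.78 0.97 0.25] -131.2189557312362 [ 0.00420668 -0.00134664 -0.99999025]
```

There is a stop torque of 0.27 N m at 94.9° of turn. z = 0.2726 matches flush (0.2725), and the force is now above the spring's alone. Press a little more to seat it firmly, then check with a side view.

```bash

python3 -m pendant '{"travel":[[0,0,0.0005],[0,0,0.001],[0,0,0.0015],[0,0,0.002],[0,0,0.002]],"dr":[[0,0,0],[0,0,0],[0,0,0],[0,0,0],[0,0,0]]}' | head -4
python3 - <<'E'
from h import *
for i in range(2):
    S=get_image("side"); s=sensors.observe();R=np.array(s["eef_rot"]); print(np.round(s["ee_pos"],4),np.round(s["ft_force"],1),np.round(s["ft_torque"],2),np.degrees(np.arctan2(R[1,0],R[0,0])),R[:,2])
W=get_image("wrist")
o=np.hstack([cv2.resize(S["img"][92:192,236:336],(400,400),interpolation=cv2.INTER_CUBIC),cv2.resize(W["img"][120:320,156:356],(400,400))])
cv2.imwrite("pics/d.png",cv2.cvtColor(o,cv2.COLOR_RGB2BGR))
E
```

```text
time_s: 13.9
ee_pos: [0.533, -0.1545, 0.2724]
eef_rot: [[-0.658, -0.753, 0.004], [-0.753, 0.658, -0.002], [-0.002, -0.005, -1.0]]
ft_force: [-6.6, 3.7, 23.0]
[ 0.533  -0.1545  0.2724] [-6.   4.2 23.6] [1.36 1.95 0.24] -131.18409720004246 [ 0.00453099 -0.00180182 -0.99998811]
[ 0.533  -0.1545  0.2724] [-5.9  4.  23.3] [1.29 1.95 0.25] -131.1835528521082 [ 0.0045699  -0.00179494 -0.99998795]
```

View pics/d.png

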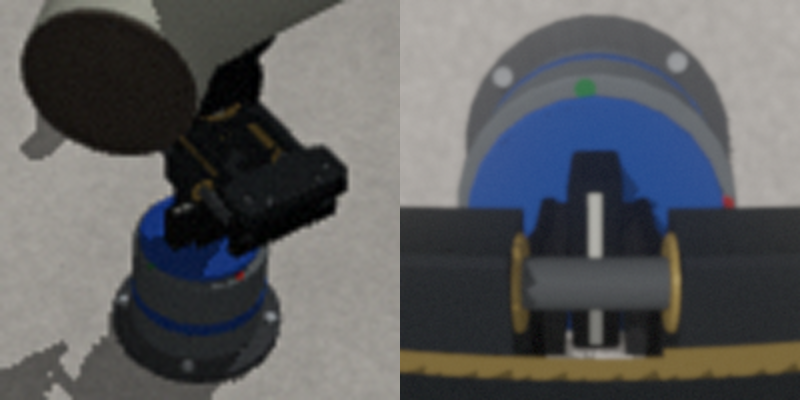

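The side view shows the lid flush on the rim. In the wrist view the bar points at the green dot, crop (586,88), so it is in the locked position. The last 2 mm of command gave only 0.2 mm of motion, so it is on hard contact. The tool leans 0.28° and pushes sideways by 7 N, so I'll take that out so the lid sits level.

```bash

python3 -m pendant '{"travel":[[0,0,0],[0,0,0],[0,0,0],[0,0,0],[0,0,0]],"dr":[[-0.1,0.04,0],[-0.2,0.08,0],[-0.27,0.1,0],[-0.27,0.1,0],[-0.27,0.1,0]]}' | head -4
python3 - <<'E'
from h import *
for i in range(3):
    S=get_image("side"); s=sensors.observe();R=np.array(s["eef_rot"]); print(np.round(s["ee_pos"],4),np.round(s["ft_force"],1),np.round(s["ft_torque"],2),np.degrees(np.arctan2(R[1,0],R[0,0])),R[:,2],s["gripper_force"],s["time_s"])
E
```

```text
time_s: 14.47
ee_pos: [0.5335, -0.1548, 0.2724]
eef_rot: [[-0.658, -0.753, 0.002], [-0.753, 0.658, -0.0], [-0.001, -0.002, -1.0]]
ft_force: [-4.8, 3.5, 21.4]
[ 0.5335 -0.1548  0.2724] [-4.5  2.3 21.2] [0.85 1.43 0.22] -131.18081923088383 [ 1.78796900e-03 -4.17650171e-04 -9.99998314e-01] 59.9979611299932 14.5167
[ 0.5335 -0.1547  0.2724] [-4.5  3.4 21.6] [0.76 1.4  0.19] -131.17745911267883 [ 1.81524377e-03 -4.47860758e-04 -9.99998252e-01] 59.99784699641168 14.5667
[ 0.5335 -0.1548  0.2724] [-4.6  2.5 21.8] [0.79 1.42 0.23] -131.17722418939312 [ 1.85084052e-03 -4.81085017e-04 -9.99998171e-01] 59.99794646166265 14.6167
```

```bash

python3 -m pendant '{"travel":[[0.0001,0.0004,0],[0.0002,0.0008,0],[0.0002,0.0008,0],[0.0002,0.0008,0],[0.0002,0.0008,0]],"dr":[[0,0,0],[0,0,0],[0,0,0],[0,0,0],[0,0,0]]}' | head -4
python3 -m pendant '{"travel":[[0,0,0],[0,0,0],[0,0,0],[0,0,0],[0,0,0]],"dr":[[0,0,0],[0,0,0],[0,0,0],[0,0,0],[0,0,0]]}'
```

```text
time_s: 15.03
ee_pos: [0.5332, -0.1546, 0.2724]
eef_rot: [[-0.658, -0.753, 0.003], [-0.753, 0.658, -0.001], [-0.001, -0.003, -1.0]]
ft_force: [-2.7, 2.1, 20.0]
time_s: 15.45
ee_pos: [0.5332, -0.1546, 0.2724]
eef_rot: [[-0.658, -0.753, 0.003], [-0.753, 0.658, -0.001], [-0.001, -0.003, -1.0]]
ft_force: [-3.2, 0.4, 19.0]
grip_width: 0.161
gripper_force: 60.0
```

The lid is seated, locked at the stop, pressed at about 20 N and still gripped. Handing in.

```bash
python3 -c "
from bench import arm
print(arm.hand_in())"
```

```text
the job is handed in; nothing more can be done
None
```

The job is handed in at about 15.5 s: the lid is in the notches, pressed flush, turned clockwise about 95° to its stop, and still gripped and pressed down at about 20 N; the verdict was not reported.

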